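Put the chisels away in their fitted tray

ROBOT

A 7-joint arm with a two-finger parallel gripper is mounted at the origin on a cart in front of the work surface, level with it; the furniture and walls round the work are solid. World frame = base frame: x ahead of the robot, y to its left, z up, the work surface at z = 0. Lengths are in m, angles in degrees, forces in N, time in s.
With the tool pointing down it reaches from about 0.4 to 0.875 m from the base axis. Payload 4.4 kg.
Tool frame: the origin (TCP) lies on the centre line of the jaws, within the pads' length; the fingertips stand 22 mm ahead of it and the grasp point (between the pads) lies 3 mm ahead of it (tip_extent is the distance from the TCP to the fingertips, in m); z points along the fingers, y is the line along which they close (so a half turn about z gives the same grasp; the last joint's range is limited). The gripper opens to 85 mm and grips with 20 to 120 N. Pads are 22 mm wide; open, the fingers measure 114 mm over their backs; the gripper's body (76 mm by 85 mm) begins 54 mm behind the grasp point. The pads swing forward as they close: fully open they stand 13 mm farther back than shut.
Start: joints at [-73.499, 36.005, 2.206, 86.941, -1.547, 57.084, -1.146], TCP at [0.225, 0.61, 0.253] pointing down, gripper open.
Joint ranges: [-175.42, 175.42], [-21.48, 121.26], [-71.46, 75.88], [10.55, 141.38], [-63.04, 243.04], [13.31, 113.54], [-168.57, 168.57]. Speed limits (degrees/s): [147.25, 147.25, 180, 180, 180, 180, 180].

INTERFACE

Orientations are given as [roll, pitch, yaw] about the fixed x, y, z axes, in that order (R = Rz(yaw) Ry(pitch) Rx(roll)).
In Python, from cell import * gives the robot as it stands. The module is installed in compiled form; this text tells all that it offers.
- The arm moves only by the tool drive_tool, never from a script. Its argument "commands" is a list of rows, each a list of 7 numbers: the shift along the tool's x, y, z each as a share of 20 mm, from -1 to 1, then the turn, a rotation vector about the tool's x, y, z each as a share of 60 degrees, from -1 to 1, then the opening, from -1 (shut) to 1 (fully open). In form: [[tx, ty, tz, wx, wy, wz, gripper], ...]. A call has 1 to 10 rows; each row shifts and turns the commanded pose from where the row before left it, along the tool's axes as they then stand; what a row does not reach is not made up. A row lasts 1/12 s, in which the tool goes at most 41.7 mm and 7.16 degrees, less where a joint would pass 70% of its speed; a pose out of reach is approached as far as the arm can. A call with a number of a shift or a turn outside -1 to 1 is refused whole. A call with a gripper value outside its range is refused whole. The fingers move at their own pace and stop on an object; the grip force is fixed at half the most. Time passes only in rows, so rows that do not move let the fingers close. It gives the time, the measured TCP pose, the force, the opening and the grip force at its end, in the units of the state.
- get_obs(): the state, without advancing time (a new reading comes with each control period).
- read_camera(name): name is "scene" or "top" or "wrist"; returns a dict with "image" (420x560x3 uint8, red, green, blue), "z_map" (420x560 float32, m along the optical axis (not along the pixel's ray), 0 where there is no reading), "fx", "fy", "cx", "cy" (pixels), "camera_from_world" (4x4, takes a point from world to camera coordinates). Camera axes: x right, y down, z forward; pixel columns grow to the right and rows downward; lengths in m; the calibration is good to about 2 mm. A picture is of the moment at which its call begins.
- job_done(): hands the job in; it is judged then, once.
Trained networks look in a picture, given as the dict that the camera call returned (one of the last four; its "shot" number tells which), for a name from the list of things; names that differ only in an ending like _2 or _b are one class to them, and where a whole thing is asked for, a point or a joint stands for the part that bears it (a point fixed in the world has none). Each returns a list of dicts, best first, with "p" (0 to 1); they miss things now and then, are a little off and sometimes report something else, mostly with a low value. They report only what shows in the picture. A call takes as long as a camera call.
- boxes_of(target, picture): "location" ([column, row] in pixels, amid what is visible of it).
The state is a dict: "time": time; "joint_pos": joint angles; "qvel": joint speeds; "joint_efforts": joint torques, N m; "tool_pos": TCP position; "tool_rot": TCP orientation; "ft_force": force on the tool from outside, world axes, zero at the start; "wrist_torque": the same for the moment, N m; "grip_width": finger opening in m; "gripper_force": force on a finger pad.
Only numpy, scipy, OpenCV 4.12 (cv2) and the standard library are available. Lean on these libraries where they do the work, as an engineer would, in place of code of your own. Each camera call takes 0.05 s, during which the arm holds its last target. There are 200 camera calls.

TASK

Put the three chisels and the screwdriver away in the fitted tool tray, each lying down in the pocket cut for it, its handle in the wide part and its blade in the slot. Somebody has left the screwdriver in the middle chisel's pocket: lift it straight up out of there and lay it in its own pocket. The rasp and the file would dull the edges, so leave those two where they lie on the bench.

Things in the scene. Friction and masses are not known exactly. Their poses are not given: they have to be found in the camera images.
- large_chisel: Largest chisel: stout dark brown handle 118 mm long, 42 mm thick, broad steel blade; 236 mm long, 170 g. Handle with a flat, does not roll. Origin: middle of the handle, on its axis, 22 mm above what it lies on; x: from handle to blade tip, z up as it lies. Handle x -59 to 59 mm, tip x 177 mm.
- middle_chisel: Middle chisel: brown handle 104 mm long, 36 mm thick, blade 11 mm wide; 198 mm long, 200 g. Handle with a flat, does not roll. Origin: middle of the handle, on its axis, 18 mm above what it lies on; x: from handle to blade tip, z up as it lies. Handle x -52 to 52 mm, tip x 145 mm.
- small_chisel: Smallest chisel: pale yellowish handle 104 mm long, 35 mm thick, short blade 11 mm wide; 172 mm long, 200 g. Handle with a flat, does not roll. Origin: middle of the handle, on its axis, 17 mm above what it lies on; x: from handle to blade tip, z up as it lies. Handle x -52 to 52 mm, tip x 120 mm.
- screwdriver: Screwdriver: dark blue handle 34 mm thick, round shaft; 166 mm long, 160 g; starts in the middle chisel's pocket. Handle with a flat, does not roll. Origin: middle of the handle, on its axis, 17.5 mm above what it lies on; x: from handle to blade tip, z up as it lies. Handle x -34 to 54 mm, tip x 132 mm.
- large_pocket: Largest chisel's pocket, longest and widest. Fixed insert 266 x 70 mm in the tray. Origin: its underside, right below where the middle of the tool's handle belongs; x from handle to blade. Flat floor z 6 mm, deck z 28 mm; finger trough down to the floor across all pockets x -27 to 27. Handle space 61 mm wide, x -66 to 65; blade slot 32 mm wide, to x 185.
- middle_pocket: Middle chisel's pocket. Fixed insert 266 x 70 mm in the tray. Origin: its underside, right below where the middle of the tool's handle belongs; x from handle to blade. Flat floor z 6 mm, deck z 28 mm; finger trough down to the floor across all pockets x -27 to 27. Handle space 49 mm wide, x -59 to 58; blade slot 24 mm wide, to x 153. Screwdriver lies in it at first.
- small_pocket: Smallest chisel's pocket, with the shortest slot. Fixed insert 266 x 70 mm in the tray. Origin: its underside, right below where the middle of the tool's handle belongs; x from handle to blade. Flat floor z 6 mm, deck z 28 mm; finger trough down to the floor across all pockets x -27 to 27. Handle space 49 mm wide, x -59 to 58; blade slot 24 mm wide, to x 128.
- screwdriver_pocket: Screwdriver's pocket, narrowest slot. Fixed insert 266 x 70 mm in the tray. Origin: its underside, right below where the middle of the tool's handle belongs; x from handle to blade. Flat floor z 6 mm, deck z 28 mm; finger trough down to the floor across all pockets x -27 to 27. Handle space 49 mm wide, x -41 to 60; slot 21 mm wide, to x 139.
- rasp: Look-alike, not to be moved: rasp with plain brown round handle and long tapering rough blade, 280 mm long, lying among the chisels. Origin: at its mid-length; x points from handle to tip.
- file: Look-alike, not to be moved: flat file with dark knobbed handle, 277 mm long, lying at the far left. Origin: at its mid-length; x points from handle to tip.

How it is judged (in metres and radians):
On the way:
1. the screwdriver has been lifted straight up clear of the middle chisel's pocket (z of screwdriver in the frame of middle_pocket above 0.05 m and x of screwdriver in the frame of middle_pocket between -0.03 and 0.03 m and y of screwdriver in the frame of middle_pocket between -0.025 and 0.025 m), for 0.05 s.
At the end, for the whole second after the job is handed in: Each chisel and the screwdriver lies in its own pocket, at rest: handle's middle within 14 mm along and 12 mm across of its place, no more than 6 mm above its seated height, along the pocket within 0.12 rad and level within 0.15 rad (x of large_chisel in the frame of large_pocket between -0.014 and 0.014 m and y of large_chisel in the frame of large_pocket between -0.012 and 0.012 m and z of large_chisel in the frame of large_pocket below 0.0342 m and angle between the x axis of large_chisel and the x axis of large_pocket, either way round below 0.12 rad and angle between each of large_chisel, middle_chisel, small_chisel, screwdriver's own z axis and vertical below 0.15 rad and linear speed of each of large_chisel, middle_chisel, small_chisel, screwdriver below 0.02 m/s and x of middle_chisel in the frame of middle_pocket between -0.014 and 0.014 m and y of middle_chisel in the frame of middle_pocket between -0.012 and 0.012 m and z of middle_chisel in the frame of middle_pocket below 0.03 m and angle between the x axis of middle_chisel and the x axis of middle_pocket, either way round below 0.12 rad and x of small_chisel in the frame of small_pocket between -0.014 and 0.014 m and y of small_chisel in the frame of small_pocket between -0.012 and 0.012 m and z of small_chisel in the frame of small_pocket below 0.0292 m and angle between the x axis of small_chisel and the x axis of small_pocket, either way round below 0.12 rad and x of screwdriver in the frame of screwdriver_pocket between -0.014 and 0.014 m and y of screwdriver in the frame of screwdriver_pocket between -0.012 and 0.012 m and z of screwdriver in the frame of screwdriver_pocket below 0.0295 m and angle between the x axis of screwdriver and the x axis of screwdriver_pocket, either way round below 0.12 rad); the robot touches nothing.
It fails at once if the rasp or the file is moved more than 30 mm from where it lay (distance of any of rasp, file from where it was at the start of the episode above 0.03 m).
It also fails if it takes over 104 s, if anything falls off the work surface, if the arm or the gripper's body presses on something with over 40 N, if the wrist force passes 120 N, or if a joint passes its speed limit or range.

## Working session

There is one attempt and no reset: what is moved stays moved. The work goes in short steps, Python scripts to look and compute and a tool call to move; the robot and the scene stay as the last step left them, time stands still between calls to the robot, and variables do not carry over. Pictures are saved under pics/ and viewed, at most 14 in all, crops included, and the job is handed in when it is done.

Besides the shell and the picture viewer there is one more tool, called after "Emit:" by a JSON object that holds its "name" and its "arguments", one argument or row to a line. drive_tool: Moves the arm, as the interface text tells. Shift numbers are shares of 20 mm and turn numbers shares of 60 degrees, none past 1 either way. Its arguments: {"type":"object","properties":{"commands":{"type":"array","items":{"type":"array","items":{"type":"number"}}}},"required":["commands"]}

```bash
mkdir -p pics; cat > h.py <<'E'
from cell import *
import numpy as np, cv2
def cloud(p):
    z=p["z_map"]; v,u=np.mgrid[:z.shape[0],:z.shape[1]]
    P=np.stack([(u-p["cx"])/p["fx"]*z,(v-p["cy"])/p["fy"]*z,z,np.ones_like(z)],-1)
    W=P@np.linalg.inv(p["camera_from_world"]).T
    W[z==0]=np.nan
    return W[...,:3]
def save(p,n): cv2.imwrite("pics/"+n,p["image"][...,::-1])
E
python3 - <<'E'
from h import *
o=get_obs(); print(o["time"],o["tool_pos"],o["tool_rot"],o["grip_width"])
p=read_camera("top"); save(p,"top0.png"); np.save("top0.npy",cloud(p))
W=cloud(p); print(np.nanmin(W.reshape(-1,3),0),np.nanmax(W.reshape(-1,3),0))
for n in "large_chisel middle_chisel small_chisel screwdriver large_pocket middle_pocket small_pocket screwdriver_pocket rasp file".split():
    print(n,[(np.round(b["p"],2),np.round(b["location"]),np.round(W[int(b["location"][1]),int(b["location"][0])],3)) for b in boxes_of(n,p)[:2]])
q=read_camera("scene"); save(q,"scene0.png")
E
```

```text
0.0 [0.22497922 0.60919344 0.25238713] [-1.79891027e+02  3.71527006e-04  1.59727237e+02] 0.08513019781606145
[-0.45658908 -1.27311565 -0.86408281] [0.92839634 1.66336978 0.74902456]
large_chisel []
middle_chisel [(np.float64(0.86), array([201., 213.]), array([0.503, 0.407, 0.028]))]
small_chisel [(np.float64(0.68), array([288., 220.]), array([0.475, 0.14 , 0.033]))]
screwdriver [(np.float64(0.61), array([404., 210.]), array([ 0.497, -0.203,  0.04 ]))]
large_pocket [(np.float64(0.68), array([352., 203.]), array([ 0.527, -0.057,  0.016])), (np.float64(0.38), array([396., 189.]), array([ 0.561, -0.185,  0.033]))]
middle_pocket [(np.float64(0.6), array([392., 192.]), array([ 0.553, -0.175,  0.033])), (np.float64(0.24), array([168., 219.]), array([0.491, 0.511, 0.02 ]))]
small_pocket [(np.float64(0.71), array([403., 212.]), array([ 0.49 , -0.199,  0.044])), (np.float64(0.6), array([330., 203.]), array([0.526, 0.013, 0.015]))]
screwdriver_pocket [(np.float64(0.67), array([401., 216.]), array([ 0.481, -0.195,  0.044])), (np.float64(0.61), array([376., 196.]), array([ 0.548, -0.132,  0.011]))]
rasp [(np.float64(0.67), array([224., 234.]), array([ 0.442,  0.342, -0.   ]))]
file [(np.float64(0.92), array([172., 211.]), array([0.513, 0.5  , 0.014]))]
```

View pics/top0.png

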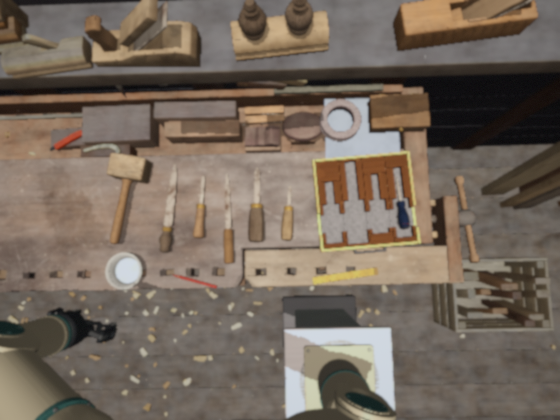

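The top view shows, left to right: file (170,215), a chisel (200,210), rasp (229,225), a large chisel (257,205) and a small chisel (288,215). The tray is at (367,200), with the screwdriver in the rightmost pocket (403,210). I'll enlarge it.

```bash
python3 - <<'E'
import cv2
i=cv2.imread("pics/top0.png"); cv2.imwrite("pics/c0.png",cv2.resize(i[145:270,155:425],None,fx=2.96,fy=2.96,interpolation=cv2.INTER_CUBIC))
E
python3 - <<'E'
import sys; sys.path.insert(0,'.')
import numpy as np, cv2
W=np.load("top0.npy")
np.set_printoptions(linewidth=250)
# deck-level slot map: height on grid of pixels in tray
print(np.round(W[152:250:3,314:418:2,2]*1000)[:, :].astype(int))
E
```

```text
[[   1    4   -3 ...   -2   -2    1]
 [   0   -5    3 ...   -1   -2   -5]
 [   1   -3   -1 ...   -1   -1    0]
 ...
 [   5    3    1 ...   28   32   33]
 [   2    1   -3 ... -839 -849 -825]
 [-837 -842 -796 ...   -7   -7   -6]]<stdin>:6: RuntimeWarning: invalid value encountered in cast
```

View pics/c0.png

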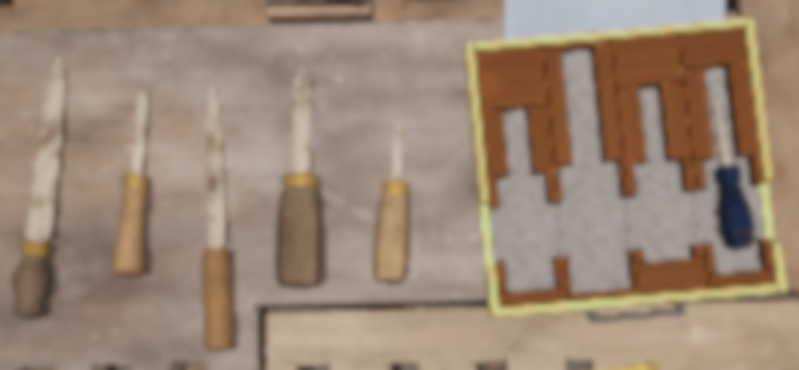

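View pics/scene0.png

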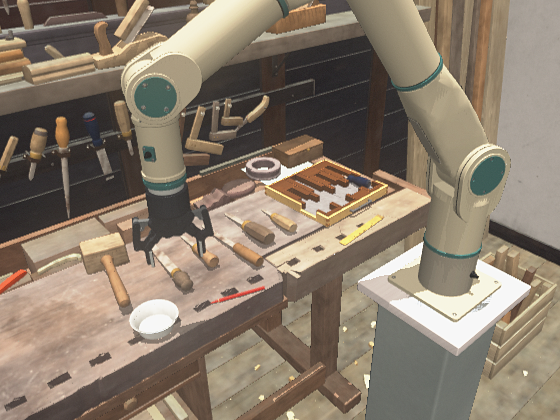

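Pockets left to right are small (516,200), large (590,170), screwdriver (660,200) and middle (735,170, holding the screwdriver). On the bench, the middle chisel is at (132,200), the large at (300,190) and the small at (393,200). Now to fit the poses.

```bash
cat > fit.py <<'E'
from h import *
from scipy.optimize import minimize, differential_evolution
PK=dict(small=(-59,58,49,128,24),large=(-66,65,61,185,32),screw=(-41,60,49,139,21),middle=(-59,58,49,153,24))
def plane(p,h):
    v,u=np.mgrid[:420,:560]; d=np.stack([(u-p["cx"])/p["fx"],(v-p["cy"])/p["fy"],np.ones(u.shape)],-1)
    T=np.linalg.inv(p["camera_from_world"]); d=d@T[:3,:3].T; c=T[:3,3]
    return (c+d*((h-c[2])/d[...,2])[...,None])[...,:2],c
def inside(X,q):
    x,y,a,pit=q; c,s=np.cos(a),np.sin(a); D=X-[x,y]
    lx=D@[c,s]*1e3; ly=D@[-s,c]*1e3; m=(abs(lx)<27)&(abs(ly)<2*pit*1e3)
    for i,(a0,a1,w,e,sw) in enumerate(PK.values()):
        yy=abs(ly-(1.5-i)*pit*1e3)
        m|=(lx>a0)&(lx<a1)&(yy<w/2)|(lx>0)&(lx<e)&(yy<sw/2)
    return m
E
python3 - <<'E'
from fit import *
p=read_camera("top"); W=cloud(p); im=p["image"].astype(float)
hsv=cv2.cvtColor(p["image"],cv2.COLOR_RGB2HSV)
F,c=plane(p,.011); D,_=plane(p,.033); print("cam",c,p["fx"])
box=np.zeros((420,560),bool); box[158:245,318:412]=1
gray=(hsv[...,1]<70)&box
brown=(hsv[...,1]>120)&box&~((hsv[...,0]>100))
print(gray.sum(),brown.sum(),"deck z",np.nanmedian(W[brown][:,2]),"floor",np.nanmedian(W[gray][:,2]))
def cost(q):
    m=inside(F,q)&inside(D,q); return ((brown&m).sum()+(gray&~m).sum())
r=differential_evolution(cost,[(.44,.56),(-.13,-.05),(-.25,.25),(.064,.072)],seed=1,popsize=25,maxiter=80)
x,y,a,pit=r.x; print(r.x,np.degrees(a),r.fun)
for i,n in enumerate(PK): print(n,np.round([x-np.sin(a)*(1.5-i)*pit,y+np.cos(a)*(1.5-i)*pit],4))
for n,(u0,u1,v0,v1) in dict(middle=(192,209,170,240),large=(246,268,165,245),small=(281,298,185,245),screw=(394,412,190,232)).items():
    S=W[v0:v1,u0:u1].reshape(-1,3); C=im[v0:v1,u0:u1].reshape(-1,3)
    m=S[:,2]>.012
    if n=="screw": m=(C[:,2]>C[:,0]+10)
    S=S[m]; xy=S[:,:2]; ctr,sz,ang=cv2.minAreaRect((xy*1e3).astype(np.float32))
    _,_,V=np.linalg.svd(xy-xy.mean(0)); v=V[0]*np.sign(V[0,0]); l=(xy-xy.mean(0))@v
    print(n,len(S),"mean",np.round(xy.mean(0),4),"yaw",np.round(np.degrees(np.arctan2(v[1],v[0])),1),"len",np.round([l.min(),l.max()],3),"ztop",np.round(np.percentile(S[:,2],[50,95]),3),np.round(ctr),np.round(sz),ang)
w=read_camera("wrist"); save(w,"w0.png"); print(w["fx"],np.round(w["camera_from_world"],3), get_obs()["tool_pos"])
E
```

```text
cam [0.37053494 0.13669717 1.20893902] 392.24788059912026
3968 3322 deck z 0.03375039862273277 floor 0.012346992039179217
[ 0.47088461 -0.09906839  0.06078244  0.07144429] 3.4825774277602117 395.0
small [0.4644 0.0079]
large [ 0.4687 -0.0634]
screw [ 0.4731 -0.1347]
middle [ 0.4774 -0.206 ]
middle 361 mean [0.4839 0.4079] yaw -2.9 len [-0.054  0.108] ztop [0.03 0.04] [511. 408.] [ 32. 162.] 87.22602844238281
large 680 mean [0.4814 0.2354] yaw -0.7 len [-0.067  0.141] ztop [0.036 0.047] [518. 237.] [ 49. 209.] 89.34611511230469
small 402 mean [0.4682 0.142 ] yaw -5.3 len [-0.051  0.099] ztop [0.028 0.037] [492. 142.] [ 37. 149.] 88.57970428466797
screw 187 mean [ 0.4811 -0.2001] yaw 3.0 len [-0.036  0.041] ztop [0.042 0.048] [ 484. -200.] [77. 25.] 7.220668315887451
304.82379119337827 [[ 0.345  0.939 -0.001 -0.649]
 [ 0.893 -0.328  0.308 -0.042]
 [ 0.289 -0.107 -0.951  0.38 ]
 [ 0.     0.     0.     1.   ]] [0.22519227 0.60976291 0.25335541]
```

Emit:
{"name": "drive_tool", "arguments": {
  "commands": [
    [-1,0,0,0,0,-0.1,1],
    [-1,0,0,0,0,-0.1,1],
    [-1,0,0,0,0,-0.1,1],
    [-1,0,0,0,0,-0.1,1],
    [-1,-1,0,0,0,0,1],
    [-1,-1,0,0,0,0,1],
    [-1,-1,0,0,0,0,1],
    [-1,-1,0,0,0,0,1],
    [-1,-1,0,0,0,0,1],
    [-1,-1,0,0,0,0,1]
  ]
}}

```text
time: 1.53
tool_pos: [0.4316, 0.4813, 0.2534]
tool_rot: [180.0, 0.0, -176.3]
ft_force: [0.3, 1.1, 0.8]
grip_width: 0.0854
gripper_force: 0.0
```

Emit:
{"name": "drive_tool", "arguments": {
  "commands": [
    [-1,-1,0,0,0,0,1],
    [-0.5,-1,0,0,0,0,1],
    [0,-1,0,0,0,0,1],
    [0,-1,0,0,0,0,1],
    [0,-1,0,0,0,0,1],
    [0,-1,0,0,0,0,1],
    [0,-1,0,0,0,0,1],
    [0,-1,0,0,0,0,1],
    [0,-1,0,0,0,0,1],
    [0,-1,0,0,0,0,1]
  ]
}}

```text
time: 2.37
tool_pos: [0.4737, 0.2837, 0.2535]
tool_rot: [180.0, 0.0, -176.3]
ft_force: [0.0, 0.5, 1.0]
grip_width: 0.0854
gripper_force: 0.0
```

Emit:
{"name": "drive_tool", "arguments": {
  "commands": [
    [0,-1,0,0,0,0,1],
    [0,-1,0,0,0,0,1],
    [0,-1,0,0,0,0,1],
    [0,-1,0,0,0,0,1],
    [0,-1,0,0,0,0,1],
    [0,-1,0,0,0,0,1],
    [0,-1,0,0,0,0,1],
    [0,-1,0,0,0,0,1],
    [0,-1,0,0,0,0,1],
    [0,-1,0,0,0,0,1]
  ]
}}

```text
time: 3.2
tool_pos: [0.4867, 0.0841, 0.2535]
tool_rot: [180.0, 0.0, -176.3]
ft_force: [0.6, 0.6, 0.3]
grip_width: 0.0855
gripper_force: 0.0
```

Emit:
{"name": "drive_tool", "arguments": {
  "commands": [
    [0.1,-1,0,0,0,0,1],
    [0.1,-1,0,0,0,0,1],
    [0.1,-1,0,0,0,0,1],
    [0.1,-1,0,0,0,0,1],
    [0.1,-1,0,0,0,0,1],
    [0.1,-1,0,0,0,0,1],
    [0.1,-1,0,0,0,0,1],
    [0.1,-1,0,0,0,0,1],
    [0,0,0,0,0,0,1],
    [0,0,0,0,0,0,1]
  ]
}}

```text
time: 4.03
tool_pos: [0.481, -0.0766, 0.2534]
tool_rot: [-180.0, 0.0, -176.4]
ft_force: [0.3, 0.9, -0.6]
grip_width: 0.0856
gripper_force: 0.0
```

```bash
python3 - <<'E'
from h import *
p=read_camera("wrist"); save(p,"w1.png"); W=cloud(p); np.save("w1.npy",W); o=get_obs(); print(o["tool_pos"],o["joint_pos"])
def nearest(x,y):
    d=np.hypot(W[...,0]-x,W[...,1]-y); i=np.unravel_index(np.nanargmin(d),d.shape); return i[::-1],round(float(np.nanmedian(W[max(i[0]-1,0):i[0]+2,max(i[1]-1,0):i[1]+2,2])*1e3),1),round(float(d[i]*1e3),1)
a=np.radians(3.5)
for y in range(-30,-66,-3):  # along trough of middle pocket
    print(y,nearest(.4774-np.sin(a)*y/1e3,-.206+np.cos(a)*y/1e3))
E
```

```text
[ 0.48108741 -0.07541308  0.25340164] [  7.63966085  22.76131273  -2.76786477 112.26188836   1.47383714
  44.99745487  97.73559239]
-30 ((np.int64(153), np.int64(166)), 12.2, 0.7)
-33 ((np.int64(150), np.int64(166)), 11.6, 0.7)
-36 ((np.int64(148), np.int64(166)), 11.6, 0.6)
-39 ((np.int64(145), np.int64(165)), 12.2, 0.7)
-42 ((np.int64(143), np.int64(166)), 11.7, 0.6)
-45 ((np.int64(142), np.int64(164)), 10.4, 2.6)
-48 ((np.int64(141), np.int64(164)), -1.7, 1.9)
-51 ((np.int64(141), np.int64(163)), -1.2, 0.6)
-54 ((np.int64(137), np.int64(163)), -2.4, 0.9)
-57 ((np.int64(136), np.int64(163)), -1.8, 0.4)
-60 ((np.int64(133), np.int64(164)), -1.9, 0.6)
-63 ((np.int64(131), np.int64(163)), -2.7, 0.8)
```

View pics/w1.png

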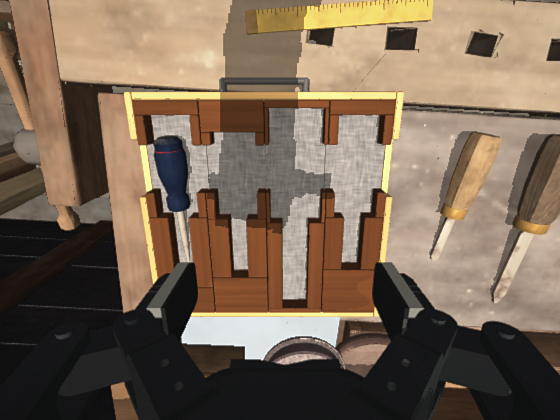

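The wrist view shows the tray with the screwdriver handle at (172,175), and the rim is cut down where the trough meets it. The small chisel is at (472,180) and the large at (540,200). I'll refit more finely with this camera.

```bash
cat > m.py <<'E'
from fit import *
def tool(W,u0,u1,v0,v1,zmin,rear,plot=None,mask=None):
    "handle points above zmin; rear: handle origin minus rear end (m)"
    S=W[v0:v1,u0:u1].reshape(-1,3); m=S[:,2]>zmin
    if mask is not None: m&=mask[v0:v1,u0:u1].ravel()
    xy=S[m][:,:2]
    for _ in range(3):
        c=xy.mean(0); v=np.linalg.svd(xy-c,full_matrices=False)[2][0]; v*=np.sign(v[0]); n=np.array([-v[1],v[0]])
        l=(xy-c)@v; t=(xy-c)@n; lo=np.percentile(l,.5)
    t0=(np.percentile(t,1)+np.percentile(t,99))/2
    return np.round(c+v*(lo+rear)+n*t0,4),round(float(np.degrees(np.arctan2(v[1],v[0]))),1),"len %.3f wid %.3f"%(np.percentile(l,99.5)-lo,np.percentile(t,99)-np.percentile(t,1)),len(xy)
E
python3 - <<'E'
from m import *
p=read_camera("wrist"); W=cloud(p); hsv=cv2.cvtColor(p["image"],cv2.COLOR_RGB2HSV)
F,c=plane(p,.012); D,_=plane(p,.034)
box=np.zeros((420,560),np.uint8); cv2.fillPoly(box,[np.array([[137,103],[393,103],[372,260],[350,306],[195,306],[160,306]])],1)
box[262:,:200]=0; box=box>0
dark=hsv[...,2]<40
gray=(hsv[...,1]<60)&box&~dark; brown=(hsv[...,1]>110)&(hsv[...,0]<25)&box
print(gray.sum(),brown.sum())
cost=lambda q:((brown&(m:=inside(F,q)&inside(D,q))).sum()+(gray&~m).sum())
r=differential_evolution(cost,[(.45,.49),(-.12,-.08),(0,.12),(.067,.073)],seed=1,popsize=20,maxiter=60)
x,y,a,pit=r.x; print(r.x,np.degrees(a),r.fun)
for i,n in enumerate(PK): print(n,np.round([x-np.sin(a)*(1.5-i)*pit,y+np.cos(a)*(1.5-i)*pit],4))
blue=(hsv[...,0]>95)&(hsv[...,0]<140)&(hsv[...,1]>90)
print("screw",tool(W,145,200,125,220,.02,.034,mask=blue), np.nanpercentile(W[125:220,145:200,2],99))
han=(hsv[...,0]<25)&(hsv[...,1]>75)
print("small",tool(W,435,508,120,265,.017,.052,mask=han))
b=W[125:260,430,:];print("small blade z", np.nanmedian(W[250:258,434:440,2]))
E
```

```text
21922 20498
[ 0.47053021 -0.10071722  0.06480068  0.07004585] 3.7128052699167235 620.0
small [0.4637 0.0041]
large [ 0.4683 -0.0658]
screw [ 0.4728 -0.1357]
middle [ 0.4773 -0.2056]
screw (array([ 0.4781, -0.2038]), 3.0, 'len 0.080 wid 0.027', 1579) 0.04753906516362892
small (array([0.4688, 0.1383]), -3.2, 'len 0.102 wid 0.031', 2543)
small blade z 0.005556735425664899
```

Emit:
{"name": "drive_tool", "arguments": {
  "commands": [
    [0.085,-0.915,0.7,0,0,0,1],
    [0.085,-0.915,0.7,0,0,0,1],
    [0.085,-0.915,0.7,0,0,0,1],
    [0.085,-0.915,0.7,0,0,0,1],
    [0.085,-0.915,0.7,0,0,0,1],
    [0.085,-0.915,0.7,0,0,0,1],
    [0.085,-0.915,0.7,0,0,0,1],
    [0,0,0,0,0,0,1],
    [0,0,0,0,0,0,1]
  ]
}}

```text
time: 4.88
tool_pos: [0.4773, -0.2036, 0.1546]
tool_rot: [179.9, -0.1, -176.3]
ft_force: [-0.8, 1.0, 1.0]
grip_width: 0.0858
gripper_force: 0.0
```

Emit:
{"name": "drive_tool", "arguments": {
  "commands": [
    [0,0,1,0,0,0,1],
    [0,0,1,0,0,0,1],
    [0,0,1,0,0,0,1],
    [0,0,1,0,0,0,1],
    [0,0,0.5,0,0,0,1],
    [0,0,0.5,0,0,0,1],
    [0,0,0.4,0,0,0,1],
    [0,0,0,0,0,0,1]
  ]
}}

```text
time: 5.55
tool_pos: [0.4774, -0.2034, 0.0466]
tool_rot: [180.0, -0.1, -176.2]
ft_force: [0.2, -0.3, -0.1]
grip_width: 0.0853
gripper_force: 0.0
```

Emit:
{"name": "drive_tool", "arguments": {
  "commands": [
    [0,0,0.3,0,0,0,1],
    [0,0,0,0,0,0,-1],
    [0,0,0,0,0,0,-1],
    [0,0,0,0,0,0,-1],
    [0,0,0,0,0,0,-1],
    [0,0,0,0,0,0,-1],
    [0,0,0,0,0,0,-1],
    [0,0,0,0,0,0,-1],
    [0,0,0,0,0,0,-1]
  ]
}}

```text
time: 6.3
tool_pos: [0.4778, -0.2043, 0.0421]
tool_rot: [-180.0, 0.0, -176.3]
ft_force: [-0.7, -0.7, 5.6]
grip_width: 0.0292
gripper_force: 58.7
```

Emit:
{"name": "drive_tool", "arguments": {
  "commands": [
    [0,0,-0.5,0,0,0,-1],
    [0,0,-0.8,0,0,0,-1],
    [0,0,-0.8,0,0,0,-1],
    [0,0,-0.8,0,0,0,-1],
    [0,0,-0.8,0,0,0,-1],
    [0,0,-0.3,0,0,0,-1],
    [0,0,0,0,0,0,-1],
    [0,0,0,0,0,0,-1]
  ]
}}

```text
time: 6.97
tool_pos: [0.4774, -0.2042, 0.1214]
tool_rot: [-180.0, 0.0, -176.3]
ft_force: [-1.0, -0.1, -2.3]
grip_width: 0.0292
gripper_force: 59.6
```

Emit:
{"name": "drive_tool", "arguments": {
  "commands": [
    [0,0.685,0,0,0,0,-1],
    [0,0.685,0,0,0,0,-1],
    [0,0.685,0,0,0,0,-1],
    [0,0.685,0,0,0,0,-1],
    [0,0.685,0,0,0,0,-1],
    [0,0,0,0,0,0,-1],
    [0,0,0,0,0,0,-1]
  ]
}}

```text
time: 7.55
tool_pos: [0.4725, -0.1353, 0.1205]
tool_rot: [180.0, -0.1, -176.2]
ft_force: [0.3, -0.7, -1.1]
grip_width: 0.0288
gripper_force: 59.7
```

```bash
python3 - <<'E'
from h import *
p=read_camera("wrist"); save(p,"w2.png"); o=get_obs(); print(o["tool_pos"],o["tool_rot"],o["grip_width"],o["time"])
E
```

```text
[ 0.4727022  -0.13624423  0.12063257] [-1.79993622e+02 -7.03764734e-02 -1.76259976e+02] 0.029244483039497584 7.6
```

View pics/w2.png

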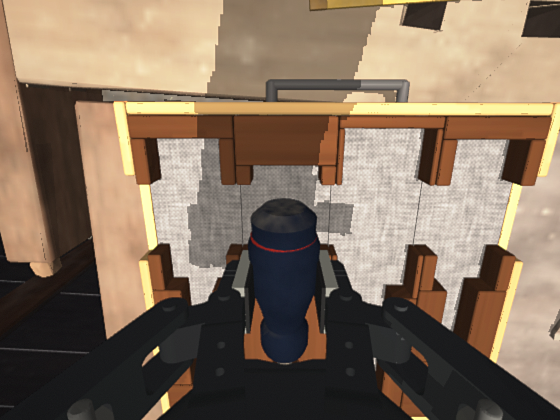

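The screwdriver is held level above its own pocket, with the handle at (285,280). Lowering it now.

Emit:
{"name": "drive_tool", "arguments": {
  "commands": [
    [0,0,0.8,0,0,0,-1],
    [0,0,0.8,0,0,0,-1],
    [0,0,0.8,0,0,0,-1],
    [0,0,0.8,0,0,0,-1],
    [0,0,0.4,0,0,0,-1],
    [0,0,0.25,0,0,0,-1],
    [0,0,0,0,0,0,-1],
    [0,0,0,0,0,0,-1]
  ]
}}

```text
time: 8.27
tool_pos: [0.4731, -0.1364, 0.0444]
tool_rot: [-180.0, 0.0, -176.3]
ft_force: [0.6, -0.5, -1.0]
grip_width: 0.0291
gripper_force: 59.7
```

Emit:
{"name": "drive_tool", "arguments": {
  "commands": [
    [0,0,0,0,0,0,1],
    [0,0,0,0,0,0,1],
    [0,0,0,0,0,0,1],
    [0,0,0,0,0,0,1],
    [0,0,0,0,0,0,1],
    [0,0,-0.5,0,0,0,1],
    [0,0,-1,0,0,0,1],
    [0,0,-1,0,0,0,1],
    [0,0,-1,0,0,0,1],
    [0,0,-1,0,0,0,1]
  ]
}}

```text
time: 9.1
tool_pos: [0.4728, -0.1358, 0.1359]
tool_rot: [-180.0, 0.0, -176.3]
ft_force: [0.6, -0.7, -0.3]
grip_width: 0.0852
gripper_force: 0.0
```

Emit:
{"name": "drive_tool", "arguments": {
  "commands": [
    [-0.06,1,-0.6,0,0,0,1],
    [-0.06,1,-0.6,0,0,0,1],
    [-0.06,1,-0.6,0,0,0,1],
    [-0.06,1,-0.6,0,0,0,1],
    [-0.06,1,-0.6,0,0,0,1],
    [-0.06,1,-0.6,0,0,0,1],
    [-0.06,1,-0.6,0,0,0,1],
    [-0.06,1,-0.6,0,0,0,1],
    [-0.06,1,-0.6,0,0,0,1],
    [-0.06,1,-0.6,0,0,0,1]
  ]
}}

```text
time: 9.93
tool_pos: [0.4715, 0.0655, 0.2557]
tool_rot: [180.0, 0.0, -176.3]
ft_force: [0.4, 0.0, 0.1]
grip_width: 0.0852
gripper_force: 0.0
```

Emit:
{"name": "drive_tool", "arguments": {
  "commands": [
    [-0.06,1,0,0,0,0,1],
    [-0.06,1,0,0,0,0,1],
    [-0.06,1,0,0,0,0,1],
    [-0.06,1,0,0,0,0,1],
    [-0.06,1,0,0,0,0,1],
    [-0.06,1,0,0,0,0,1],
    [-0.06,1,0,0,0,0,1],
    [-0.06,1,0,0,0,0,1],
    [0,0,0,0,0,0,1]
  ]
}}

```text
time: 10.68
tool_pos: [0.4703, 0.2297, 0.2551]
tool_rot: [179.8, 0.1, -175.9]
ft_force: [0.7, -0.0, 0.3]
grip_width: 0.0853
gripper_force: 0.0
```

```bash
python3 - <<'E'
from h import *
p=read_camera("wrist"); save(p,"w3.png"); o=get_obs(); print(o["tool_pos"],o["tool_rot"]); np.save("w3.npy",cloud(p))
E
```

```text
[0.47048499 0.22705755 0.2549114 ] [ 1.79922221e+02  2.00577246e-02 -1.76040288e+02]
```

View pics/w3.png

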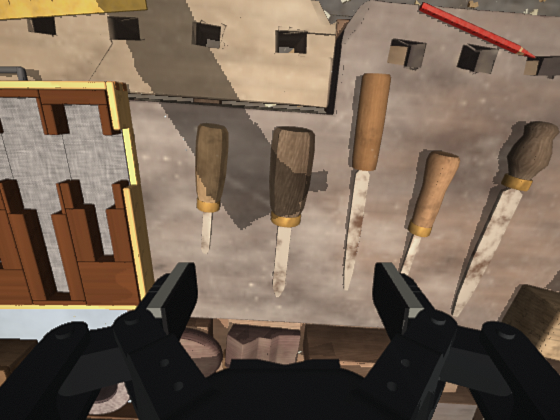

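The wrist view shows the small chisel handle at (210,165), large (292,175), rasp (370,120), middle chisel (435,195) and file (530,150). I'll measure all of them.

```bash
python3 - <<'E'
from m import *
W=np.load("w3.npy")
for n,b,z,r in [("small",(190,235,115,225),.018,.052),("large",(262,325,120,240),.022,.059),("middle",(400,470,145,242),.018,.052),("rasp",(345,395,68,180),.012,.0)]: print(n,tool(W,*b,z,r),np.round(np.nanpercentile(W[b[2]:b[3],b[0]:b[1],2],99),3))
E
```

```text
small (array([0.4688, 0.141 ]), -5.8, 'len 0.102 wid 0.035', 2446) 0.037
large (array([0.4727, 0.2354]), -0.9, 'len 0.115 wid 0.047', 3730) 0.047
middle (array([0.4812, 0.4076]), -1.4, 'len 0.103 wid 0.028', 2106) 0.039
rasp (array([0.3521, 0.318 ]), 2.3, 'len 0.115 wid 0.029', 2808) 0.038
```

```bash
python3 - <<'E'
from m import *
W=np.load("w3.npy")
for n,o,pts in [("small",(.4688,.141),[(206,240),(206,247)]),("large",(.4727,.2354),[(280,280),(279,290)]),("middle",(.4812,.4076),[(413,245),(406,265)])]:
    for u,v in pts:
        w=np.nanmedian(W[v-1:v+2,u-2:u+3].reshape(-1,3),0); d=w[:2]-o; print(n,np.round(w,3),np.round(np.hypot(*d),3),np.round(np.degrees(np.arctan2(d[1],d[0])),1))
E
```

```text
small [0.565 0.133 0.008] 0.097 -4.7
small [0.576 0.133 0.006] 0.108 -4.4
large [0.618 0.234 0.008] 0.145 -0.5
large [0.636 0.234 0.006] 0.163 -0.6
middle [0.551 0.404 0.012] 0.07 -3.1
middle [0.582 0.402 0.009] 0.101 -3.0
```

Emit:
{"name": "drive_tool", "arguments": {
  "commands": [
    [0.077,-0.87,0.9,0,0,0,1],
    [0.077,-0.87,0.9,0,0,0,1],
    [0.077,-0.87,0.9,0,0,0,1],
    [0.077,-0.87,0.9,0,0,0,1],
    [0.077,-0.87,0.9,0,0,0,1],
    [0,0,1,0,0,0.07,1],
    [0,0,1,0,0,0.07,1],
    [0,0,1,0,0,0,1],
    [0,0,0,0,0,0,1],
    [0,0,0,0,0,0,1]
  ]
}}

```text
time: 11.57
tool_pos: [0.4685, 0.1363, 0.1042]
tool_rot: [-179.9, -0.1, 175.3]
ft_force: [0.3, 0.9, 1.0]
grip_width: 0.0855
gripper_force: 0.0
```

Emit:
{"name": "drive_tool", "arguments": {
  "commands": [
    [0,0.18,1,0,0,0,1],
    [0,0,1,0,0,0,1],
    [0,0,1,0,0,0,1],
    [0,0,0.5,0,0,0,1],
    [0,0,0.3,0,0,0,1],
    [0,0,0,0,0,0,1],
    [0,0,0,0,0,0,1]
  ]
}}

```text
time: 12.15
tool_pos: [0.4699, 0.1411, 0.0291]
tool_rot: [180.0, 0.1, 175.3]
ft_force: [-0.2, 0.7, 0.7]
grip_width: 0.0856
gripper_force: 0.0
```

Emit:
{"name": "drive_tool", "arguments": {
  "commands": [
    [0,0,0,0,0,0,-1],
    [0,0,0,0,0,0,-1],
    [0,0,0,0,0,0,-1],
    [0,0,0,0,0,0,-1],
    [0,0,0,0,0,0,-1],
    [0,0,0,0,0,0,-1],
    [0,0,0,0,0,0,-1],
    [0,0,0,0,0,0,-1]
  ]
}}

```text
time: 12.82
tool_pos: [0.4698, 0.1413, 0.0292]
tool_rot: [180.0, 0.1, 175.3]
ft_force: [-0.9, 0.3, 8.8]
grip_width: 0.034
gripper_force: 58.8
```

Emit:
{"name": "drive_tool", "arguments": {
  "commands": [
    [0,0,-0.5,0,0,0,-1],
    [0,0,-1,0,0,0,-1],
    [0,0,-1,0,0,0,-1],
    [0,0,-1,0,0,-0.05,-1],
    [0,0,-1,0,0,-0.05,-1],
    [0,0,-0.5,0,0,-0.04,-1],
    [0,0,0,0,0,0,-1]
  ]
}}

```text
time: 13.4
tool_pos: [0.4706, 0.1414, 0.1308]
tool_rot: [179.9, 0.2, -176.2]
ft_force: [0.3, 0.9, -2.0]
grip_width: 0.034
gripper_force: 60.4
```

Emit:
{"name": "drive_tool", "arguments": {
  "commands": [
    [0.1,-0.98,0,0,0,0,-1],
    [0.1,-0.98,0,0,0,0,-1],
    [0.1,-0.98,0,0,0,0,-1],
    [0.1,-0.98,0,0,0,0,-1],
    [0.1,-0.98,0,0,0,0,-1],
    [0.1,-0.98,0,0,0,0,-1],
    [0.1,-0.98,0,0,0,0,-1],
    [0,0,0,0,0,0,-1],
    [0,0,0,0,0,0,-1]
  ]
}}

```text
time: 14.15
tool_pos: [0.4637, 0.002, 0.1277]
tool_rot: [-180.0, -0.1, -176.5]
ft_force: [-0.0, 0.2, -2.2]
grip_width: 0.0341
gripper_force: 60.4
```

```bash
python3 - <<'E'
from h import *
p=read_camera("wrist"); save(p,"w4.png"); o=get_obs(); print(o["tool_pos"],o["tool_rot"])
E
```

```text
[0.46395936 0.00320409 0.12785875] [ 1.79981482e+02 -5.90495479e-02 -1.76365743e+02]
```

View pics/w4.png

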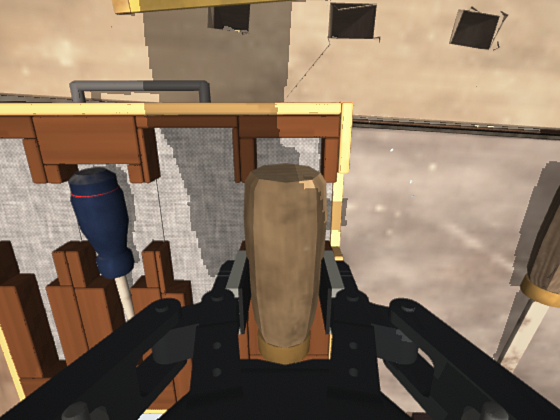

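Small chisel is centred over its pocket; lowering.

Emit:
{"name": "drive_tool", "arguments": {
  "commands": [
    [0,0,0.8,0,0,0,-1],
    [0,0,0.8,0,0,0,-1],
    [0,0,0.8,0,0,0,-1],
    [0,0,0.8,0,0,0,-1],
    [0,0,0.5,0,0,0,-1],
    [0,0,0.3,0,0,0,-1],
    [0,0,0.2,0,0,0,-1],
    [0,0,0,0,0,0,-1]
  ]
}}

```text
time: 14.87
tool_pos: [0.4642, 0.0041, 0.0435]
tool_rot: [180.0, -0.1, -176.2]
ft_force: [-0.1, -0.8, -2.6]
grip_width: 0.0334
gripper_force: 60.5
```

Emit:
{"name": "drive_tool", "arguments": {
  "commands": [
    [0,0,0,0,0,0,1],
    [0,0,0,0,0,0,1],
    [0,0,0,0,0,0,1],
    [0,0,0,0,0,0,1],
    [0,0,0,0,0,0,1],
    [0,0,-0.5,0,0,0,1],
    [0,0,-1,0,0,0,1],
    [0,0,-1,0,0,0,1],
    [0,0,-1,0,0,0,1],
    [0,0,-1,0,0,0,1]
  ]
}}

```text
time: 15.7
tool_pos: [0.4643, 0.0033, 0.1361]
tool_rot: [180.0, -0.0, -176.3]
ft_force: [0.6, -0.1, -0.1]
grip_width: 0.0854
gripper_force: 0.0
```

Emit:
{"name": "drive_tool", "arguments": {
  "commands": [
    [-0.1,0.965,0,0,0,0,1],
    [-0.1,0.965,0,0,0,0,1],
    [-0.1,0.965,0,0,0,0,1],
    [-0.1,0.965,0,0,0,0,1],
    [-0.1,0.965,0,0,0,0,1],
    [-0.1,0.965,0,0,0,0,1],
    [-0.1,0.965,0,0,0,0,1],
    [-0.1,0.965,0,0,0,0,1],
    [-0.1,0.965,0,0,0,0,1],
    [-0.1,0.965,0,0,0,0,1]
  ]
}}

```text
time: 16.53
tool_pos: [0.4717, 0.1981, 0.1353]
tool_rot: [180.0, -0.0, -176.3]
ft_force: [-0.5, 0.3, 0.8]
grip_width: 0.0856
gripper_force: 0.0
```

Emit:
{"name": "drive_tool", "arguments": {
  "commands": [
    [-0.1,0.965,0,0,0,0,1],
    [-0.1,0.965,0,0,0,0,1],
    [0,0,0,0,0,0.07,1],
    [0,0,0.5,0,0,0,1],
    [0,0,0.5,0,0,0,1],
    [0,0,0,0,0,0,1],
    [0,0,0,0,0,0,1]
  ]
}}

```text
time: 17.12
tool_pos: [0.4727, 0.2345, 0.1135]
tool_rot: [-179.9, -0.1, 179.5]
ft_force: [0.4, -0.0, -0.1]
grip_width: 0.0855
gripper_force: 0.0
```

Emit:
{"name": "drive_tool", "arguments": {
  "commands": [
    [0,0.05,1,0,0,0,1],
    [0,0,1,0,0,0,1],
    [0,0,1,0,0,0,1],
    [0,0,0.6,0,0,0,1],
    [0,0,0.35,0,0,0,1],
    [0,0,0,0,0,0,1],
    [0,0,0,0,0,0,1]
  ]
}}

```text
time: 17.7
tool_pos: [0.4736, 0.2368, 0.0356]
tool_rot: [180.0, -0.0, 179.5]
ft_force: [-0.5, 1.1, -0.4]
grip_width: 0.0853
gripper_force: 0.0
```

Emit:
{"name": "drive_tool", "arguments": {
  "commands": [
    [0,0,0,0,0,0,-1],
    [0,0,0,0,0,0,-1],
    [0,0,0,0,0,0,-1],
    [0,0,0,0,0,0,-1],
    [0,0,0,0,0,0,-1],
    [0,0,0,0,0,0,-1],
    [0,0,0,0,0,0,-1]
  ]
}}

```text
time: 18.28
tool_pos: [0.4739, 0.237, 0.0368]
tool_rot: [180.0, 0.1, 179.5]
ft_force: [-1.4, -1.4, 8.8]
grip_width: 0.0458
gripper_force: 59.9
```

Emit:
{"name": "drive_tool", "arguments": {
  "commands": [
    [0,0,-0.5,0,0,0,-1],
    [0,0,-1,0,0,0,-1],
    [0,0,-1,0,0,0,-1],
    [0,0,-1,0,0,0,-1],
    [0,0,-1,0,0,-0.035,-1],
    [0,0,-0.5,0,0,-0.035,-1],
    [0,0,0,0,0,0,-1]
  ]
}}

```text
time: 18.87
tool_pos: [0.4748, 0.2376, 0.1382]
tool_rot: [179.9, 0.2, -176.2]
ft_force: [0.0, 0.3, -2.6]
grip_width: 0.0454
gripper_force: 62.2
```

Emit:
{"name": "drive_tool", "arguments": {
  "commands": [
    [0.075,-0.94,0,0,0,0,-1],
    [0.075,-0.94,0,0,0,0,-1],
    [0.075,-0.94,0,0,0,0,-1],
    [0.075,-0.94,0,0,0,0,-1],
    [0.075,-0.94,0,0,0,0,-1],
    [0.075,-0.94,0,0,0,0,-1],
    [0.075,-0.94,0,0,0,0,-1],
    [0.075,-0.94,0,0,0,0,-1],
    [0.075,-0.94,0,0,0,0,-1]
  ]
}}

```text
time: 19.62
tool_pos: [0.4703, 0.0662, 0.135]
tool_rot: [-180.0, -0.1, -176.3]
ft_force: [-0.0, 0.1, -1.7]
grip_width: 0.0455
gripper_force: 62.2
```

Emit:
{"name": "drive_tool", "arguments": {
  "commands": [
    [0.075,-0.94,0,0,0,0,-1],
    [0.075,-0.94,0,0,0,0,-1],
    [0.075,-0.94,0,0,0,0,-1],
    [0.075,-0.94,0,0,0,0,-1],
    [0.075,-0.94,0,0,0,0,-1],
    [0.075,-0.94,0,0,0,0,-1],
    [0.075,-0.94,0,0,0,0,-1],
    [0,0,0,0,0,0,-1],
    [0,0,0,0,0,0,-1]
  ]
}}

```text
time: 20.37
tool_pos: [0.4684, -0.066, 0.135]
tool_rot: [-180.0, -0.1, -176.5]
ft_force: [0.4, -0.2, -2.6]
grip_width: 0.0457
gripper_force: 62.2
```

```bash
python3 - <<'E'
from h import *
p=read_camera("wrist"); save(p,"w5.png"); o=get_obs(); print(o["tool_pos"],o["tool_rot"],o["grip_width"])
E
```

```text
[ 0.46863649 -0.06477013  0.13506626] [ 1.79968368e+02 -6.00942980e-02 -1.76352235e+02] 0.04548188700726466
```

View pics/w5.png

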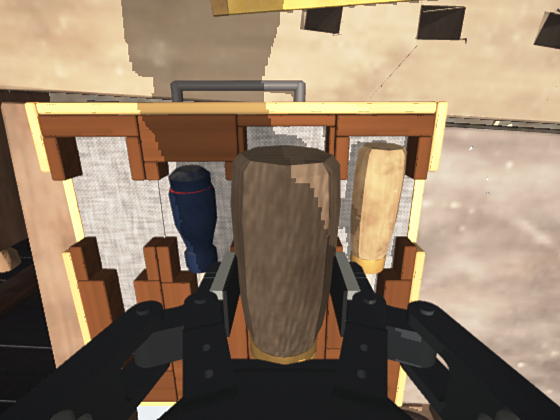

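Large chisel is centred over its pocket, with clearance to both neighbours. I'll lower it and open only partway.

Emit:
{"name": "drive_tool", "arguments": {
  "commands": [
    [0,0,0.8,0,0,0,-1],
    [0,0,0.8,0,0,0,-1],
    [0,0,0.8,0,0,0,-1],
    [0,0,0.8,0,0,0,-1],
    [0,0,0.5,0,0,0,-1],
    [0,0,0.4,0,0,0,-1],
    [0,0,0.2,0,0,0,-1],
    [0,0,0,0,0,0,-1]
  ]
}}

```text
time: 21.08
tool_pos: [0.4689, -0.0641, 0.0493]
tool_rot: [180.0, -0.0, -176.2]
ft_force: [-0.3, -0.7, -1.2]
grip_width: 0.0453
gripper_force: 62.3
```

Emit:
{"name": "drive_tool", "arguments": {
  "commands": [
    [0,0,0,0,0,0,0.4],
    [0,0,0,0,0,0,0.4],
    [0,0,0,0,0,0,0.4],
    [0,0,0,0,0,0,0.4],
    [0,0,0,0,0,0,0.4]
  ]
}}

```text
time: 21.5
tool_pos: [0.4692, -0.0649, 0.0497]
tool_rot: [-180.0, 0.0, -176.3]
ft_force: [0.5, -0.4, 0.3]
grip_width: 0.0595
gripper_force: 0.0
```

Emit:
{"name": "drive_tool", "arguments": {
  "commands": [
    [0,0,-0.5,0,0,0,0.4],
    [0,0,-1,0,0,0,0.4],
    [0,0,-1,0,0,0,0.4],
    [0,0,-1,0,0,0,0.4],
    [-0.085,0.943,-1,0,0,0,0.65],
    [-0.085,0.943,0,0,0,0,0.65],
    [-0.085,0.943,0,0,0,0,0.65],
    [-0.085,0.943,0,0,0,0,0.65],
    [-0.085,0.943,0,0,0,0,0.65],
    [-0.085,0.943,0,0,0,0,0.65]
  ]
}}

```text
time: 22.33
tool_pos: [0.4718, 0.0496, 0.1403]
tool_rot: [180.0, 0.0, -176.3]
ft_force: [0.5, -0.5, 0.3]
grip_width: 0.0704
gripper_force: 0.0
```

Emit:
{"name": "drive_tool", "arguments": {
  "commands": [
    [-0.085,0.943,0,0,0,0,0.65],
    [-0.085,0.943,0,0,0,0,0.65],
    [-0.085,0.943,0,0,0,0,0.65],
    [-0.085,0.943,0,0,0,0,0.65],
    [-0.085,0.943,0,0,0,0,0.65],
    [-0.085,0.943,0,0,0,0,0.65],
    [-0.085,0.943,0,0,0,0,0.65],
    [-0.085,0.943,0,0,0,0,0.65],
    [-0.085,0.943,0,0,0,0,0.65],
    [-0.085,0.943,0,0,0,0,0.65]
  ]
}}

```text
time: 23.17
tool_pos: [0.4764, 0.2389, 0.1403]
tool_rot: [180.0, -0.0, -176.3]
ft_force: [0.3, 0.5, 0.3]
grip_width: 0.0707
gripper_force: 0.0
```

Emit:
{"name": "drive_tool", "arguments": {
  "commands": [
    [-0.085,0.943,0,0,0,0,0.65],
    [-0.085,0.943,0,0,0,0,0.65],
    [-0.085,0.943,0,0,0,0,0.65],
    [-0.085,0.943,0,0,0,0,0.65],
    [-0.085,0.943,0,0,0,0,0.65],
    [-0.085,0.943,0,0,0,0,0.65],
    [0,0,0,0,0,0,0.65],
    [0,0,0,0,0,0,0.65]
  ]
}}

```text
time: 23.83
tool_pos: [0.4788, 0.3526, 0.14]
tool_rot: [180.0, -0.0, -176.2]
ft_force: [-0.2, -0.9, -0.0]
grip_width: 0.0704
gripper_force: 0.0
```

```bash
python3 - <<'E'
from m import *
p=read_camera("wrist"); save(p,"w6.png"); o=get_obs(); print(o["tool_pos"],o["tool_rot"],o["grip_width"]); W=cloud(p); np.save("w6.npy",W)
q=read_camera("top"); save(q,"t6.png")
for n,b,z,r in [("middle",(220,340,80,330),.018,.052)]: print(n,tool(W,*b,z,r))
E
```

```text
[0.47911405 0.3510217  0.13979194] [-1.79956860e+02 -3.59368306e-02 -1.76252711e+02] 0.07039328569901572
middle (array([0.4329, 0.333 ]), 32.3, 'len 0.170 wid 0.055', 4363)
```

View pics/w6.png

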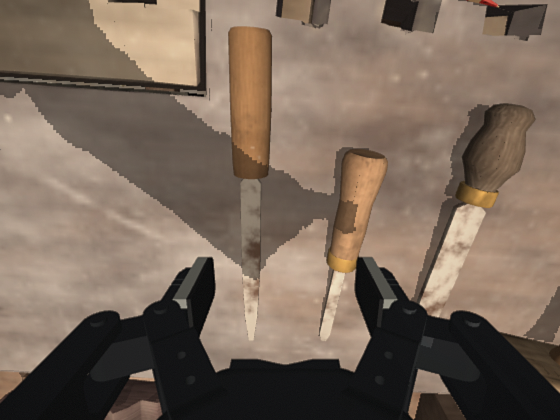

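The wrist view shows the middle chisel with its handle at (360,205) and tip at (325,338). The rasp is left of it at (250,110) and the file right of it at (500,150).

```bash
python3 - <<'E'
from m import *
W=np.load("w6.npy")
o,a,*r=tool(W,327,390,145,255,.016,.052); print(o,a,r)
for u,v in [(333,290),(328,318),(326,332)]:
    w=np.nanmedian(W[v-1:v+2,u-1:u+2].reshape(-1,3),0); d=w[:2]-o; print(np.round(w,3),np.hypot(*d),np.degrees(np.arctan2(d[1],d[0])))
F=W[100:300,420:540].reshape(-1,3); F=F[(F[:,2]>.008)&(abs(F[:,0]-.48)<.02)]; print("file min y near",np.percentile(F[:,1],1))
R=W[180:330,230:275].reshape(-1,3); R=R[(R[:,2]>.006)&(abs(R[:,0]-.48)<.02)]; print("rasp max y near",np.percentile(R[:,1],99))
E
```

```text
[0.4811 0.4079] -3.0 ['len 0.089 wid 0.030', 3821]
[0.561 0.403 0.011] 0.08002346372291762 -3.2672360575875747
[0.595 0.403 0.008] 0.11412977360087077 -2.569947582409413
[0.614 0.403 0.006] 0.13288177914608384 -2.0443473723607304
file min y near 0.49274539368704456
rasp max y near 0.3317146585421804
```

Emit:
{"name": "drive_tool", "arguments": {
  "commands": [
    [-0.095,0.935,0,0,0,0,0.65],
    [-0.095,0.935,0,0,0,0,0.65],
    [-0.095,0.935,0,0,0,0,0.65],
    [0,0,0.5,0,0,0.053,0.65],
    [0,0,1,0,0,0.053,0.65],
    [0,0,0.5,0,0,0,0.65],
    [0,0,0,0,0,0,0.65],
    [0,0,0,0,0,0,0.65]
  ]
}}

```text
time: 24.6
tool_pos: [0.4814, 0.4066, 0.0991]
tool_rot: [-179.9, -0.1, 177.4]
ft_force: [-0.3, 0.0, 0.9]
grip_width: 0.0705
gripper_force: 0.0
```

Emit:
{"name": "drive_tool", "arguments": {
  "commands": [
    [0,0.05,1,0,0,0,0.65],
    [0,0,1,0,0,0,0.65],
    [0,0,0.8,0,0,0,0.65],
    [0,0,0.4,0,0,0,0.65],
    [0,0,0.25,0,0,0,0.65],
    [0,0,0,0,0,0,0.65],
    [0,0,0,0,0,0,0.65]
  ]
}}

```text
time: 25.18
tool_pos: [0.482, 0.4093, 0.0313]
tool_rot: [179.9, 0.0, 177.4]
ft_force: [-0.2, 0.6, 0.6]
grip_width: 0.0706
gripper_force: 0.0
```

Emit:
{"name": "drive_tool", "arguments": {
  "commands": [
    [0,0,0,0,0,0,-1],
    [0,0,0,0,0,0,-1],
    [0,0,0,0,0,0,-1],
    [0,0,0,0,0,0,-1],
    [0,0,0,0,0,0,-1],
    [0,0,0,0,0,0,-1],
    [0,0,0,0,0,0,-1]
  ]
}}

```text
time: 25.77
tool_pos: [0.4818, 0.4095, 0.0316]
tool_rot: [179.9, 0.0, 177.4]
ft_force: [0.8, -1.2, 6.4]
grip_width: 0.0287
gripper_force: 59.0
```

Emit:
{"name": "drive_tool", "arguments": {
  "commands": [
    [0,0,-0.5,0,0,0,-1],
    [0,0,-1,0,0,0,-1],
    [0,0,-1,0,0,0,-1],
    [0,0,-1,0,0,0,-1],
    [0,0,-1,0,0,-0.05,-1],
    [0,0,-0.5,0,0,-0.055,-1],
    [0,0,0,0,0,0,-1]
  ]
}}

```text
time: 26.35
tool_pos: [0.4827, 0.4101, 0.1336]
tool_rot: [179.8, 0.2, -176.3]
ft_force: [0.3, 0.3, -2.1]
grip_width: 0.0285
gripper_force: 59.8
```

Emit:
{"name": "drive_tool", "arguments": {
  "commands": [
    [0.07,-0.99,0,0,0,0,-1],
    [0.07,-0.99,0,0,0,0,-1],
    [0.07,-0.99,0,0,0,0,-1],
    [0.07,-0.99,0,0,0,0,-1],
    [0.07,-0.99,0,0,0,0,-1],
    [0.07,-0.99,0,0,0,0,-1],
    [0.07,-0.99,0,0,0,0,-1],
    [0.07,-0.99,0,0,0,0,-1],
    [0.07,-0.99,0,0,0,0,-1],
    [0.07,-0.99,0,0,0,0,-1]
  ]
}}

```text
time: 27.18
tool_pos: [0.4795, 0.2092, 0.1299]
tool_rot: [-180.0, -0.1, -176.4]
ft_force: [1.3, -0.1, -2.0]
grip_width: 0.0286
gripper_force: 59.8
```

Emit:
{"name": "drive_tool", "arguments": {
  "commands": [
    [0.07,-0.99,0,0,0,0,-1],
    [0.07,-0.99,0,0,0,0,-1],
    [0.07,-0.99,0,0,0,0,-1],
    [0.07,-0.99,0,0,0,0,-1],
    [0.07,-0.99,0,0,0,0,-1],
    [0.07,-0.99,0,0,0,0,-1],
    [0.07,-0.99,0,0,0,0,-1],
    [0.07,-0.99,0,0,0,0,-1],
    [0.07,-0.99,0,0,0,0,-1],
    [0.07,-0.99,0,0,0,0,-1]
  ]
}}

```text
time: 28.02
tool_pos: [0.4782, 0.0109, 0.13]
tool_rot: [-180.0, -0.1, -176.4]
ft_force: [0.2, 0.3, -2.7]
grip_width: 0.0284
gripper_force: 59.8
```

Emit:
{"name": "drive_tool", "arguments": {
  "commands": [
    [0.07,-0.99,0,0,0,0,-1],
    [0.07,-0.99,0,0,0,0,-1],
    [0.07,-0.99,0,0,0,0,-1],
    [0.07,-0.99,0,0,0,0,-1],
    [0.07,-0.99,0,0,0,0,-1],
    [0.07,-0.99,0,0,0,0,-1],
    [0.07,-0.99,0,0,0,0,-1],
    [0.07,-0.99,0,0,0,0,-1],
    [0,0,0,0,0,0,-1],
    [0,0,0,0,0,0,-1]
  ]
}}

```text
time: 28.85
tool_pos: [0.477, -0.148, 0.1299]
tool_rot: [180.0, -0.1, -176.6]
ft_force: [0.6, 0.5, -1.8]
grip_width: 0.0288
gripper_force: 59.8
```

Emit:
{"name": "drive_tool", "arguments": {
  "commands": [
    [0.045,-0.95,0,0,0,0,-1],
    [0.045,-0.95,0,0,0,0,-1],
    [0.045,-0.95,0,0,0,0,-1],
    [0,0,0,0,0,0,-1],
    [0,0,0,0,0,0,-1]
  ]
}}

```text
time: 29.27
tool_pos: [0.4785, -0.2036, 0.1301]
tool_rot: [180.0, -0.1, -176.4]
ft_force: [0.7, 0.2, -2.6]
grip_width: 0.029
gripper_force: 59.8
```

```bash
python3 - <<'E'
from h import *
p=read_camera("wrist"); save(p,"w7.png"); o=get_obs(); print(o["tool_pos"],o["tool_rot"],o["grip_width"])
E
```

```text
[ 0.47858357 -0.20253478  0.13011841] [ 1.79924854e+02 -4.84478191e-02 -1.76323300e+02] 0.028700937438279932
```

View pics/w7.png

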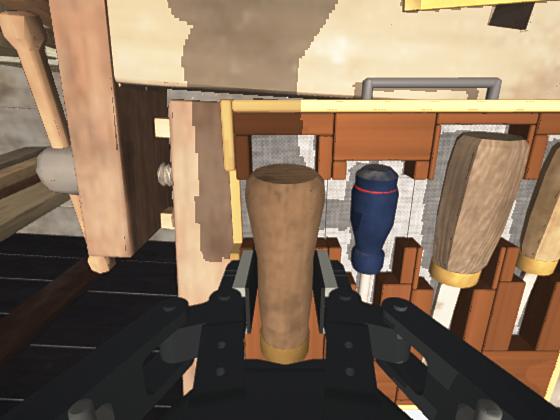

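Middle chisel is over its pocket; shifting 2 mm right, lowering and opening partway.

Emit:
{"name": "drive_tool", "arguments": {
  "commands": [
    [0,-0.12,0.8,0,0,0,-1],
    [0,0,0.8,0,0,0,-1],
    [0,0,0.8,0,0,0,-1],
    [0,0,0.8,0,0,0,-1],
    [0,0,0.5,0,0,0,-1],
    [0,0,0.35,0,0,0,-1],
    [0,0,0.2,0,0,0,-1],
    [0,0,0,0,0,0,-1]
  ]
}}

```text
time: 29.98
tool_pos: [0.4788, -0.2054, 0.0449]
tool_rot: [180.0, -0.1, -176.3]
ft_force: [-0.1, 0.5, -0.6]
grip_width: 0.0286
gripper_force: 59.8
```

Emit:
{"name": "drive_tool", "arguments": {
  "commands": [
    [0,0,0,0,0,0,0.3],
    [0,0,0,0,0,0,0.3],
    [0,0,0,0,0,0,0.3],
    [0,0,0,0,0,0,0.3],
    [0,0,0,0,0,0,0.3],
    [0,0,-0.5,0,0,0,0.3],
    [0,0,-1,0,0,0,0.3],
    [0,0,-1,0,0,0,0.3],
    [0,0,-1,0,0,0,0.3],
    [0,0,-1,0,0,0,0.3]
  ]
}}

```text
time: 30.82
tool_pos: [0.4788, -0.2062, 0.1371]
tool_rot: [-180.0, -0.0, -176.3]
ft_force: [0.9, -0.7, 0.3]
grip_width: 0.0556
gripper_force: 0.0
```

Emit:
{"name": "drive_tool", "arguments": {
  "commands": [
    [0,1,-1,0,0,0,0.3],
    [0,1,-1,0,0,0,0.3],
    [0,1,-1,0,0,0,0.3],
    [0,1,-1,0,0,0,0.3],
    [0,1,-1,0,0,0,0.3],
    [0,0,-0.5,0,0,0,0.3],
    [0,0,0,0,0,0,0.3],
    [0,0,0,0,0,0,0.3]
  ]
}}

```text
time: 31.48
tool_pos: [0.4726, -0.1073, 0.246]
tool_rot: [-179.9, 0.0, -176.4]
ft_force: [-0.1, -0.6, -0.5]
grip_width: 0.0556
gripper_force: 0.0
```

```bash
python3 - <<'E'
from h import *
p=read_camera("wrist"); save(p,"w8.png"); W=cloud(p); np.save("w8.npy",W); np.save("w8h.npy",cv2.cvtColor(p["image"],cv2.COLOR_RGB2HSV)); o=get_obs(); print(o["tool_pos"],o["time"])
E
```

```text
[ 0.47204566 -0.10762786  0.2451526 ] 31.5333
```

View pics/w8.png

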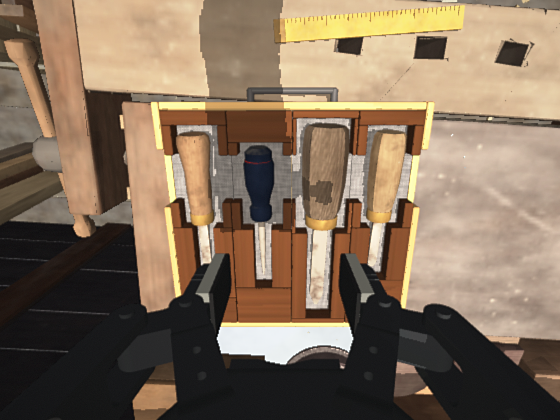

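All four lie in their pockets, handles at (195,175), (258,185), (325,175) and (385,175). A numeric check before handing in.

```bash
python3 - <<'E'
from m import *
W=np.load("w8.npy"); h=np.load("w8h.npy"); blue=(h[...,0]>95)&(h[...,0]<140)&(h[...,1]>90)
a=np.radians(3.7)
for n,b,z,r,o,m in [("middle",(172,218,128,228),.036,.052,(.4773,-.2056),None),("screw",(238,280,140,225),.025,.034,(.4728,-.1357),blue),("large",(298,352,118,232),.038,.059,(.4683,-.0658),None),("small",(364,410,125,225),.036,.052,(.4637,.0041),None)]:
    c,y,*k=tool(W,*b,z,r,mask=m); d=c-o; print(n,"dx,dy mm",np.round([d@[np.cos(a),np.sin(a)]*1e3,d@[-np.sin(a),np.cos(a)]*1e3],1),"dyaw",round(y-3.7,1),k,"top z",round(float(np.nanpercentile(W[b[2]:b[3],b[0]:b[1],2],97)),4))
E
```

```text
middle dx,dy mm [ 2.  -0.8] dyaw -1.8 ['len 0.102 wid 0.030', 2080] top z 0.0507
screw dx,dy mm [ 3.2 -0.9] dyaw 0.0 ['len 0.078 wid 0.029', 1442] top z 0.0469
large dx,dy mm [-0.2  0.4] dyaw 0.1 ['len 0.115 wid 0.045', 4018] top z 0.0579
small dx,dy mm [ 0.  -1.2] dyaw 1.7 ['len 0.093 wid 0.030', 2109] top z 0.0478
```

```bash
python3 -c "
from cell import *
print(job_done())"
```

```text
the job is handed in; nothing more can be done
None
```

The three chisels and the screwdriver are in their own pockets, within about 3 mm and 2° of their places by the wrist camera. I handed the job in at about 31.5 s and steered clear of the rasp and file, but didn't re-measure them; the hand-in gave no verdict.

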